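# Seat the grating disc on the vegetable cutter

### The arm

A 6-joint arm with a two-finger parallel gripper is mounted at the origin on a cart in front of the work surface, level with it; the furniture and walls round the work are solid. World frame = base frame: x ahead of the robot, y to its left, z up, the work surface at z = 0. Lengths are in m, angles in rad, forces in N, time in s.
With the tool pointing down it reaches from about 0.25 to 0.775 m from the base axis. Payload 4 kg.
Tool frame: the origin (TCP) lies at the very end of the fingers, on their centre line; the grasp point (between the pads) lies 19 mm behind it; z points along the fingers, y is the line along which they close (so a half turn about z gives the same grasp; the last joint's range is limited). The gripper opens to 94 mm and grips with 3 to 60 N. Pads are 16 mm wide; open, the fingers measure 119 mm over their backs; the gripper's body (75 mm by 177 mm) begins 78 mm behind the grasp point.
Start: joints at [-1.427, 0.087, 1.371, -0, 1.684, -0.103], TCP at [0.134, -0.533, 0.206] pointing down, gripper open.
Joint ranges: [-3.1, 3.1], [-0.76, 2.03], [0.27, 2.55], [-1.08, 4.22], [0.17, 2.65], [-2.57, 2.57]. Speed limits (rad/s): [2.79, 2.79, 3.14, 3.14, 3.14, 3.14].

### API

Orientations are given as [roll, pitch, yaw] about the fixed x, y, z axes, in that order (R = Rz(yaw) Ry(pitch) Rx(roll)).
In Python, from bench import robot gives the robot as it stands. The module is installed in compiled form; this text tells all that it offers.
- The arm moves only by the tool move_arm, never from a script. Its argument "deltas" is one flat list of numbers, 7 for each row, row after row: the turn, a rotation vector about the tool's x, y, z in rad, then the shift along the tool's x, y, z in cm, then the closure, from -1 (fully open) to 1 (shut). A call has 1 to 8 rows; each row is the pose to reach, as a shift and turn from the pose commanded when the call began, along the tool's axes at that moment; what a row does not reach only later rows make up. A row lasts 1/10 s, in which the tool goes at most 50 mm and 8.59 degrees, less where a joint would pass 70% of its speed; a pose out of reach is approached as far as the arm can. A call with a gripper value outside its range is refused whole. The fingers move at their own pace and stop on an object; the grip force is fixed at half the most. Time passes only in rows, so rows that repeat a pose let the fingers close. It gives the time, the measured TCP pose, the force, the opening and the grip force at its end, in the units of the state.
- robot.get_obs(): the state, without advancing time (a new reading comes with each control period).
- robot.snapshot(name): name is "side" or "top" or "wrist"; returns a dict with "image" (384x512x3 uint8, red, green, blue), "depth" (384x512 float32, m along the optical axis (not along the pixel's ray), 0 where there is no reading), "fov_y" (degrees; the focal length in pixels is half the picture's height over the tangent of half this angle, whatever the lens; pixels are square), "cx", "cy" (the principal point, pixels), "origin" and "orientation" of the camera in the world; the wrist camera has in their place "T_tool_cam" (4x4, takes a point from camera to tool coordinates, whose origin is the TCP and whose axes are the flange's). Camera axes: x right, y up, looking along -z (the intrinsics and any distortion apply to the point x, -y, -z); pixel columns grow to the right and rows downward; lengths in m; the calibration is good to about 2 mm. The wrist camera is an equidistant fisheye: a pixel r from the principal point sees the ray r / f radians off the axis. A picture is of the moment at which its call begins: read the wrist's pose just before it.
- robot.close_job(): hands the job in; it is judged then, once.
The state is a dict: "time": time; "joint_positions": joint angles; "qvel": joint speeds; "joint_torque": joint torques, N m; "tool_pos": TCP position; "ee_rot": TCP orientation; "wrist_force": force on the tool from outside, world axes, zero at the start; "wrist_torque": the same for the moment, N m; "width": finger opening in m; "finger_force": force on a finger pad.
Only numpy, scipy, OpenCV 4.12 (cv2) and the standard library are available. Lean on these libraries where they do the work, as an engineer would, in place of code of your own. Each camera call takes 0.05 s, during which the arm holds its last target. There are 200 camera calls.

### The job

The vegetable cutter's grating disc is sitting too high because the notch in its rim is not over the key of the base. With a fingertip, push the disc's upright tab round until the notch stands over the key, then press the middle of the disc down until it is fully seated. Do not lift the disc, leave the cup, shaker and little dish where they are, and finish clear of everything.

Things in the scene. Friction and masses are not known exactly. Their poses are not given: they have to be found in the camera images.
- cutter_base: White round drum, 194 mm across and 44 mm high, fixed to the table at any yaw; origin under its centre at table height, z up. From the origin its +x points to the key: a steel post 11 mm thick at 88 mm from the axis, rising to 76 mm above the table, with a tooth 8 mm wide that runs inward from the post under the disc's rim (to 65 mm from the axis; rounded top 58 mm above the table). On its -x side is a small outlet mouth reaching 114 mm from the axis, below 34 mm.
- key (a point): Top of the key's tooth, on its centre line, 70 mm from the disc's axis and 58 mm above the table; fixed to the base.
- disc_centre (a point): Middle of the top of the disc's central boss (a plain grey round boss 40 mm across, flat on top, 14 mm above the plate); the place to press. It is 78 mm above the table with the disc up and 63 mm when seated. The disc is a steel plate 152 mm across and 5 mm thick with small slots; its top is 14 mm below this point. It turns freely either way, without end stops, about the vertical spindle through this point (friction about 0.08 N m, so it stays where it is left).
- disc_notch (a point): Middle of the notch in the disc's rim, at the height of the plate's top, 70 mm from the axis. The notch is open to the rim, 14 mm wide and 16 mm deep (from 60 mm radius outwards). It must stand over key; the tooth then has 3 mm to spare on either side.
- disc_tab (a point): Middle of the top edge of the disc's upright grey tab, 48 mm from the axis, exactly opposite the notch. The tab is 24 mm long (radially), 8 mm thick (across, the way it is pushed) and stands 24 mm above the plate; push it on either broad side. Gap between tab and boss 16 mm.
- disc_drop (a joint): How far the disc has been pressed down its spindle, m: 0 as it starts (held up by a stiff ring on the spindle), 0.015 fully seated, negative if lifted. It takes about 5 to 6 N to move it down with notch over key, and it stays where it is left; with the notch elsewhere the tooth carries the disc: pressed with 20 N it then gives springily by about 6 mm and comes back to about 3 mm when let go.
- cup_5: White cup, yellow inside, about 83 mm wide, 117 mm with its handle, 84 mm high, standing loose to the far left of the cutter; origin under it. Leave alone.
- salt_shaker: Salt shaker 44 mm across, 90 mm high, standing loose to the near right of the cutter; origin under it. Leave alone.
- small_dish_3: Little round dish 90 mm across, 21 mm high, loose to the right of the cutter; origin under it. Leave alone.

How it is judged:
At the end, for the whole second after the job is handed in: The disc is pressed at least 13 of its 15 mm down, its notch round the key (within 6 mm, seen from above), and cup, shaker and dish stand within 15 mm of where they stood (value of joint disc_drop above 0.013 m and horizontal distance between disc_notch and key below 0.006 m and distance of each of cup_5, salt_shaker, small_dish_3 from where it was at the start of the episode below 0.015 m); the robot touches nothing.
It fails at once if the disc is lifted by more than 4 mm (value of joint disc_drop below -0.004 m).
It fails at once if the cup is moved by more than 15 mm or tipped over 0.3 rad (distance of cup_5 from where it was at the start of the episode above 0.015 m or angle between cup_5's own z axis and vertical above 0.3 rad).
It fails at once if the shaker is moved by more than 15 mm or tipped over 0.3 rad (distance of salt_shaker from where it was at the start of the episode above 0.015 m or angle between salt_shaker's own z axis and vertical above 0.3 rad).
It fails at once if the little dish is moved by more than 15 mm or tipped over 0.3 rad (distance of small_dish_3 from where it was at the start of the episode above 0.015 m or angle between small_dish_3's own z axis and vertical above 0.3 rad).
It also fails if it takes over 48 s, if anything falls off the work surface, if the arm or the gripper's body presses on something with over 40 N, if the wrist force passes 120 N, or if a joint passes its speed limit or range.

## Working session

There is one attempt and no reset: what is moved stays moved. The work goes in short steps, Python scripts to look and compute and a tool call to move; the robot and the scene stay as the last step left them, time stands still between calls to the robot, and variables do not carry over. Pictures are saved under pics/ and viewed, at most 10 in all, crops included, and the job is handed in when it is done.

Besides the shell and the picture viewer there is one more tool, called after "Emit:" as name(argument=value, ...) on one line, values as JSON. move_arm: Moves the arm, as the interface text tells. Its arguments: {"type":"object","properties":{"deltas":{"type":"array","items":{"type":"number"}}},"required":["deltas"]}

```bash
mkdir -p pics
cat > h.py <<'E'
import numpy as np, cv2
from bench import robot
from scipy.spatial.transform import Rotation as R
def cam(s):
    o=np.array(s["orientation"])
    return (o if o.shape==(3,3) else R.from_euler('xyz',o).as_matrix() if o.size==3 else None), np.array(s["origin"])
def pts(s):
    h,w=s["depth"].shape; f=h/2/np.tan(np.radians(s["fov_y"])/2)
    u,v=np.meshgrid(np.arange(w),np.arange(h)); d=s["depth"]
    M,o=cam(s)
    p=np.stack([(u-s["cx"])/f*d,-(v-s["cy"])/f*d,-d],-1)
    return p@M.T+o
def save(s,n): cv2.imwrite(f"pics/{n}.png",s["image"][:,:,::-1])
E
python3 - <<'E'
from h import *
o=robot.get_obs(); print(o["time"],o["tool_pos"],o["ee_rot"],o["wrist_force"],o["width"])
a=robot.snapshot("top"); b=robot.snapshot("side")
import pickle; pickle.dump((a,b),open("s0.pkl","wb"))
for s in (a,b): print({k:v for k,v in s.items() if k not in("image","depth")})
cv2.imwrite("pics/top0.png",a["image"][:,:,::-1]); save(b,"side0")
E
```

```text
0.0 [ 0.13428445 -0.53279158  0.20430968] [-3.13942412e+00 -2.45124007e-04  2.46795489e-01] [-1.07594547 -0.8027842  -0.08530311] 0.09394913846760616
{'fov_y': 55.837338368095935, 'cx': 249.58982801948977, 'cy': 195.53422006166488, 'origin': array([ 4.27369228e-01, -5.33456530e-04,  1.22656194e+00]), 'orientation': array([ 0.09519336,  0.00809277, -1.56046064])}
{'fov_y': 57.639694029174414, 'cx': 253.86916566484567, 'cy': 194.38010081601783, 'origin': array([ 0.42735905, -1.04129794,  0.47346578]), 'orientation': array([ 1.22178749,  0.02227209, -0.13675493])}
```

View pics/top0.png

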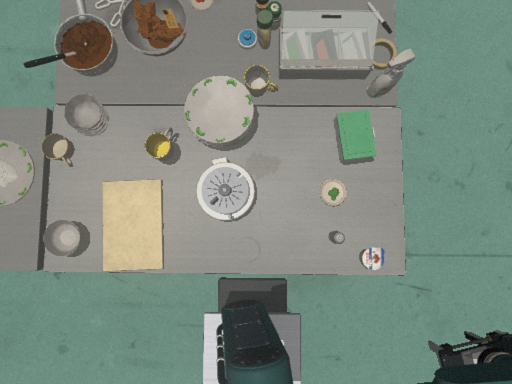

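View pics/side0.png

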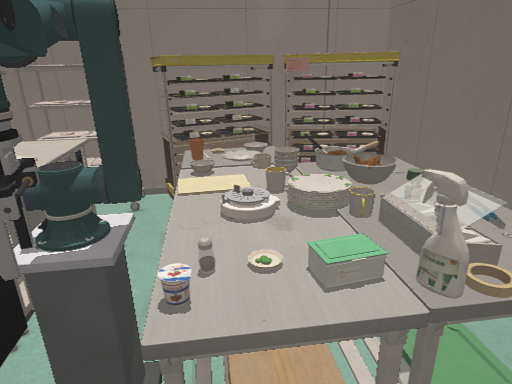

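The cutter is at about (225,190) in the top view, with its outlet at (220,161) and the key at about (232,216). The dish is at (334,193), the shaker at (338,238) and the cup at (159,146). Next I'll zoom in on the cutter and measure it.

Run:
```python
from h import *
import pickle
a,b=pickle.load(open("s0.pkl","rb"))
P=pts(a)
c=a["image"][150:230,185:265,::-1]
cv2.imwrite("pics/crop0.png",cv2.resize(c,(640,640),interpolation=cv2.INTER_CUBIC)[:600])
sub=P[150:230,185:265]
z=sub[...,2]
print("table z",np.median(P[230:260,180:200,2]))
for lo,hi in((.036,.052),(.056,.068),(.071,.084),(.084,.1)):
    m=(z>lo)&(z<hi); q=sub[m]; n,l,st,ce=cv2.connectedComponentsWithStats(m.astype(np.uint8))
    for i in range(1,n):
        if st[i,4]>3:
            q=sub[l==i]; print(lo,st[i,4],ce[i]*8,q.mean(0).round(4),q.min(0).round(3),q.max(0).round(3))
```

```text
table z 0.0005710400285466877
0.036 970 [328.98969072 326.15257732] [0.5555 0.0874 0.0443] [ 0.459 -0.004  0.036] [0.669 0.187 0.052]
0.056 1434 [316.54672245 319.31938633] [0.5558 0.091  0.0646] [0.478 0.018 0.057] [0.631 0.167 0.068]
0.071 120 [313.53333333 315.93333333] [0.5555 0.0911 0.0784] [0.538 0.073 0.072] [0.573 0.111 0.084]
0.071 5 [232. 408.] [0.5182 0.1227 0.0808] [0.512 0.117 0.078] [0.525 0.129 0.084]
0.071 11 [357.09090909 531.63636364] [0.4698 0.0726 0.0757] [0.465 0.068 0.074] [0.474 0.078 0.078]
0.084 15 [226.66666667 397.33333333] [0.5218 0.1241 0.0882] [0.514 0.116 0.085] [0.53  0.132 0.092]
```

View pics/crop0.png

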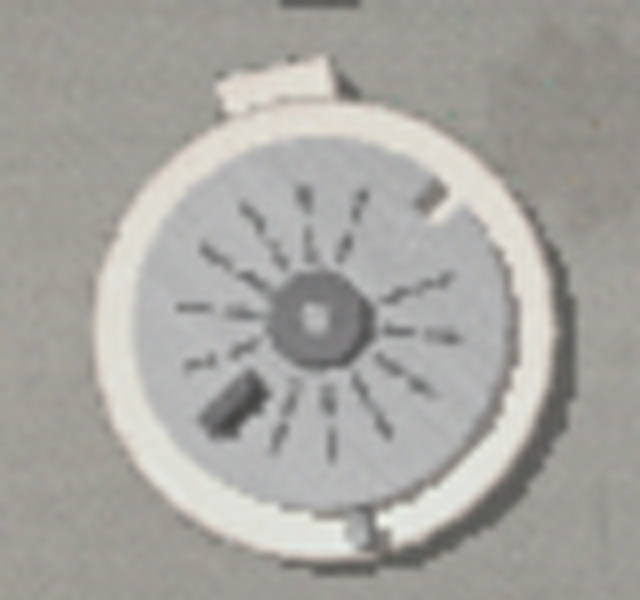

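The measurements agree with the sizes given:
- **Centre:** (0.5555, 0.0911)
- **Key post:** r = 88 mm, at 192°
- **Tab:** r = 47 mm, at 137°

The tab therefore has to turn about 124° clockwise. I'll work out the approach in tool axes.

```bash
cat >> h.py <<'E'
C=np.array([.5555,.0911])
def pose(th,off,z,r=.049):
    t=np.radians(th); e=np.array([np.cos(t),np.sin(t)]); n=np.array([-e[1],e[0]])
    return np.r_[C+r*e+off*n,z], R.from_euler('xyz',[np.pi,0,t])
def deltas(targets,p0=None,R0=None):
    if p0 is None:
        o=robot.get_obs(); p0=o["tool_pos"]; R0=R.from_euler('xyz',o["ee_rot"])
    for p,q in targets:
        print(np.r_[(R0.inv()*q).as_rotvec().round(3),(R0.inv().apply(p-p0)*100).round(2)].tolist())
E
python3 - <<'E'
from h import *
deltas([pose(137,.032,.18)])
E
```

```text
[-0.001, -0.002, -2.144, 50.74, -52.59, 2.56]
```

Emit:
move_arm(deltas=[0,0,-1.07,25.4,-26.3,0,1,0,0,-1.07,25.4,-26.3,0,1,0,0,-1.07,25.4,-26.3,0,1,0,0,-1.07,25.4,-26.3,0,1,0,0,-1.07,25.4,-26.3,0,1,0,0,-1.07,25.4,-26.3,0,1,0,0,-1.07,25.4,-26.3,0,1,0,0,-1.07,25.4,-26.3,0,1])

```text
time: 0.9
tool_pos: [0.3176, -0.2126, 0.2053]
ee_rot: [3.141, -0.001, 1.325]
wrist_force: [0.1, -0.2, -0.4]
width: 0.0337
finger_force: 0.0
```

Run:
```python
from h import *
o=robot.get_obs(); print(o["time"],o["tool_pos"],o["ee_rot"],o["joint_positions"],o["width"])
deltas([pose(137,.032,.18)])
```

```text
0.9 [ 0.31757587 -0.21256168  0.20530929] [ 3.14108806e+00 -1.38603225e-03  1.32486202e+00] [-7.39852677e-01 -2.96641792e-01  1.71972654e+00  1.47570817e-03
  1.71872056e+00 -4.93700673e-01] 0.033652295497560235
[0.001, -0.001, -1.066, 34.81, 9.85, 2.58]
```

Emit:
move_arm(deltas=[0,0,-1.066,34.8,9.9,2.5,1,0,0,-1.066,34.8,9.9,2.5,1,0,0,-1.066,34.8,9.9,2.5,1,0,0,-1.066,34.8,9.9,2.5,1,0,0,-1.066,34.8,9.9,2.5,1,0,0,-1.066,34.8,9.9,2.5,1,0,0,-1.066,34.8,9.9,2.5,1,0,0,-1.066,34.8,9.9,2.5,1])

```text
time: 1.7
tool_pos: [0.5003, 0.0996, 0.1788]
ee_rot: [-3.141, -0.002, 2.39]
wrist_force: [0.6, -0.2, -0.4]
width: 0.0004
finger_force: 0.0
```

Run:
```python
from h import *
o=robot.get_obs(); print(o["time"],o["tool_pos"],o["ee_rot"],o["joint_positions"],o["width"])
s=robot.snapshot("wrist"); save(s,"w1"); print({k:v for k,v in s.items() if k not in("image","depth")})
deltas([pose(137,.032,.072)])
```

```text
1.7 [0.50027359 0.09956682 0.17878106] [-3.14082952e+00 -2.49314374e-03  2.38989047e+00] [ 8.43411652e-02  6.58909036e-03  1.50742935e+00  1.34062562e-03
  1.62981182e+00 -7.34676350e-01] 0.00043788897474975334
{'fov_y': 65.70646984690485, 'cx': 262.4571097965844, 'cy': 197.29355492346093, 'T_tool_cam': array([[ 7.04510142e-04,  9.63643135e-01,  2.67191715e-01,
         7.60296739e-02],
       [ 9.99999694e-01, -5.88385150e-04, -5.14673952e-04,
         7.43864978e-05],
       [-3.38750383e-04,  2.67191996e-01, -9.63643255e-01,
        -1.80239007e-01],
       [ 0.00000000e+00,  0.00000000e+00,  0.00000000e+00,
         1.00000000e+00]])}
[-0.001, -0.002, -0.003, 0.29, -0.01, 10.68]
```

View pics/w1.png

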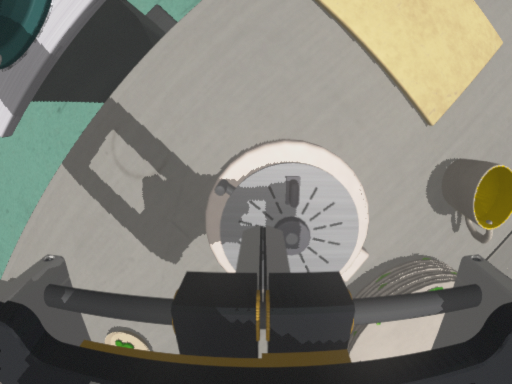

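The wrist view shows the fingertip (262,235) on the ccw side of the tab (293,190), clear of the post (222,188). I'll lower it, then bring it to the tab.

Emit:
move_arm(deltas=[0,0,0,0.3,0,3,1,0,0,0,0.3,0,6,1,0,0,0,0.3,0,8.5,1,0,0,0,0.3,0,10,1,0,0,0,0.3,0,10.6,1,0,0,0,0.3,0,10.6,1,0,0,0,0.3,0.5,10.6,1,0,0,0,0.3,0.8,10.6,1])

```text
time: 2.55
tool_pos: [0.5043, 0.1036, 0.076]
ee_rot: [3.139, 0.002, 2.382]
wrist_force: [0.3, -0.5, 0.5]
width: 0.0006
finger_force: 0.0
```

```bash
cat >> h.py <<'E'
def arc(th0,th1,n=8,off=.0175,z=.072,**k): deltas([pose(t,off,z,**k) for t in np.linspace(th0,th1,n+1)[1:]])
E
python3 - <<'E'
from h import *
o=robot.get_obs(); print(o["time"],o["tool_pos"],o["ee_rot"],o["wrist_force"])
arc(137,97)
E
```

```text
2.55 [0.50426086 0.10359826 0.07601065] [3.13940499e+00 1.95010613e-03 2.38209676e+00] [ 0.32503922 -0.47164818  0.5006863 ]
[0.002, 0.002, 0.078, 0.45, 1.26, 0.4]
[0.002, 0.002, 0.166, 0.55, 1.7, 0.4]
[0.002, 0.002, 0.253, 0.61, 2.15, 0.4]
[0.002, 0.002, 0.34, 0.63, 2.61, 0.41]
[0.003, 0.001, 0.427, 0.61, 3.06, 0.41]
[0.003, 0.001, 0.515, 0.55, 3.51, 0.41]
[0.003, 0.001, 0.602, 0.45, 3.95, 0.41]
[0.003, 0.001, 0.689, 0.32, 4.39, 0.41]
```

Emit:
move_arm(deltas=[0,0,0.08,0.3,1.2,0,1,0,0,0.166,0.4,1.7,0,1,0,0,0.253,0.5,2.15,0,1,0,0,0.34,0.5,2.6,0,1,0,0,0.427,0.5,3.05,0,1,0,0,0.515,0.4,3.5,0,1,0,0,0.6,0.3,3.95,0,1,0,0,0.69,0.2,4.4,0,1])

```text
time: 3.35
tool_pos: [0.532, 0.1365, 0.0753]
ee_rot: [-3.141, 0.001, 1.689]
wrist_force: [-2.3, -0.9, -0.2]
width: 0.0002
finger_force: 1.0
```

```bash
cat >> h.py <<'E'
def look(n=None):
    "tab & notch angle from the top camera"
    s=robot.snapshot("top"); P=pts(s)[150:230,185:265]
    if n: cv2.imwrite(f"pics/{n}.png",cv2.resize(s["image"][150:230,185:265,::-1],(600,600),interpolation=cv2.INTER_CUBIC))
    return s,P
E
python3 - <<'E'
from h import *
o=robot.get_obs(); print(o["time"],o["tool_pos"],o["ee_rot"],o["wrist_force"],o["wrist_torque"])
s,P=look("top1")
arc(97,57)
E
```

```text
3.35 [0.53196785 0.13654438 0.07530224] [-3.14120292e+00  1.38941843e-03  1.68909506e+00] [-2.32917408 -0.85350741 -0.16066986] [-0.3665947   0.18563366 -0.03154221]
[0.001, 0.001, 0.081, 0.2, 0.4, 0.33]
[0.001, 0.001, 0.168, 0.3, 0.84, 0.33]
[0.001, 0.001, 0.256, 0.36, 1.29, 0.33]
[0.001, 0.001, 0.343, 0.38, 1.75, 0.33]
[0.001, 0.001, 0.43, 0.36, 2.2, 0.33]
[0.001, 0.001, 0.518, 0.3, 2.65, 0.33]
[0.001, 0.001, 0.605, 0.2, 3.09, 0.33]
[0.001, 0.001, 0.692, 0.07, 3.52, 0.33]
```

View pics/top1.png

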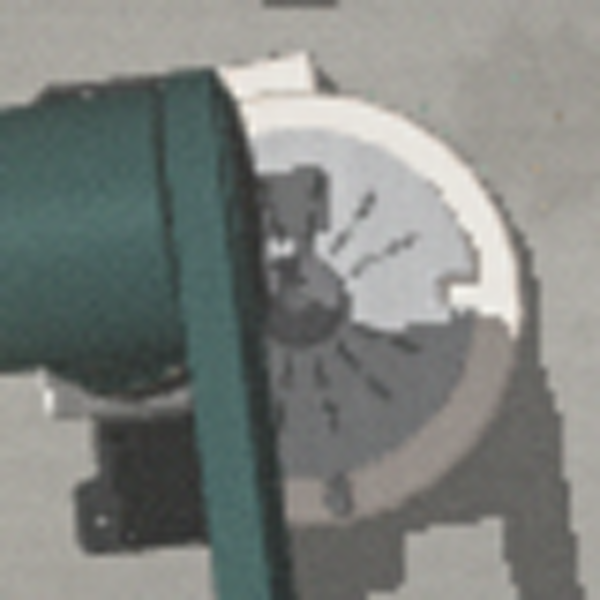

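The notch is at (460,293), so the disc has turned to tab ≈ 92° and is following the fingertip. I'll carry on.

Emit:
move_arm(deltas=[0,0,0.08,0.2,0.4,0,1,0,0,0.168,0.3,0.85,0,1,0,0,0.256,0.36,1.3,0,1,0,0,0.343,0.38,1.75,0,1,0,0,0.43,0.36,2.2,0,1,0,0,0.518,0.3,2.65,0,1,0,0,0.605,0.2,3.1,0,1,0,0,0.69,0.1,3.5,0,1])

```text
time: 4.2
tool_pos: [0.5661, 0.1423, 0.0749]
ee_rot: [-3.141, 0.001, 1.001]
wrist_force: [-2.6, 0.1, -0.3]
width: 0.0003
finger_force: 0.9
```

Run:
```python
from h import *
o=robot.get_obs(); print(o["time"],o["tool_pos"],o["ee_rot"],o["wrist_force"])
arc(57,25)
```

```text
4.2 [0.56612714 0.14233815 0.07485713] [-3.14052818e+00  6.48858717e-04  1.00103445e+00] [-2.59426719  0.07696265 -0.31087734]
[-0.001, 0.001, 0.076, 0.13, 0.5, 0.29]
[-0.001, 0.001, 0.146, 0.21, 0.85, 0.28]
[-0.001, 0.001, 0.216, 0.27, 1.21, 0.28]
[-0.001, 0.001, 0.285, 0.31, 1.57, 0.28]
[-0.001, 0.001, 0.355, 0.32, 1.93, 0.28]
[-0.001, 0.001, 0.425, 0.3, 2.3, 0.28]
[-0.001, 0.001, 0.495, 0.26, 2.66, 0.28]
[-0.001, 0.001, 0.565, 0.19, 3.01, 0.28]
```

Emit:
move_arm(deltas=[0,0,0.076,0.1,0.4,0,1,0,0,0.146,0.2,0.8,0,1,0,0,0.216,0.25,1.2,0,1,0,0,0.285,0.3,1.55,0,1,0,0,0.355,0.3,1.9,0,1,0,0,0.425,0.3,2.3,0,1,0,0,0.495,0.25,2.65,0,1,0,0,0.565,0.2,3.0,0,1])

```text
time: 5.0
tool_pos: [0.5926, 0.1284, 0.0749]
ee_rot: [-3.14, 0.0, 0.437]
wrist_force: [-2.1, 1.3, -0.7]
width: 0.0003
finger_force: 0.7
```

Run:
```python
from h import *
o=robot.get_obs(); print(o["time"],o["tool_pos"],o["ee_rot"],o["wrist_force"])
t=o["tool_pos"][:2]-C; a=o["ee_rot"][2]; print("rad,off",t@[np.cos(a),np.sin(a)],t@[-np.sin(a),np.cos(a)],np.degrees(a))
s,P=look("top2")
```

```text
5.0 [0.59257538 0.12837323 0.07486269] [-3.14033650e+00  2.91283409e-04  4.36940365e-01] [-2.05482779  1.28412227 -0.6544433 ]
rad,off 0.049365055623597956 0.01808227843177911 25.034838795389824
```

View pics/top2.png

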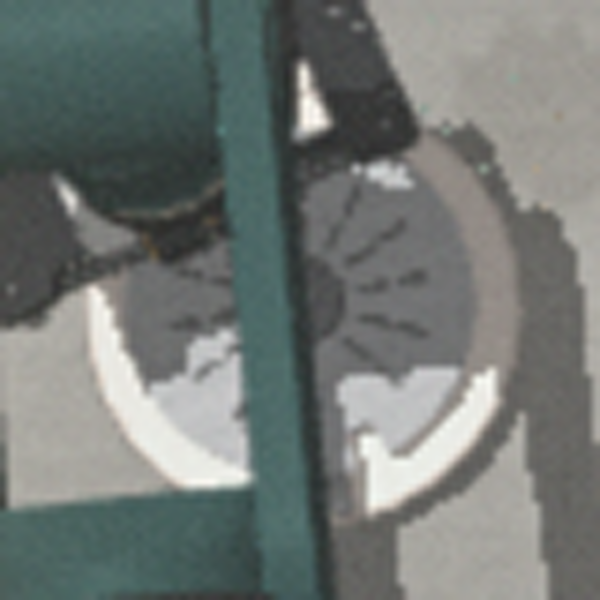

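The notch looks to be near (378,450), about 10–15° short, but the arm hides part of it. I'll back off and lift for a clear look.

Emit:
move_arm(deltas=[0,0,0,0,-1.5,0,1,0,0,0,0,-2,-3,1,0,0,0,0,-4,-7,1,0,0,0,0,-7,-10,1,0,0,0,0,-10,-11,1,0,0,0,0,-12,-11,1,0,0,0,0,-12,-11,1,0,0,0,0,-12,-11,1])

```text
time: 5.85
tool_pos: [0.5416, 0.2369, 0.1846]
ee_rot: [3.141, -0.0, 0.44]
wrist_force: [0.3, -0.9, -0.2]
width: 0.0004
finger_force: 0.0
```

Run:
```python
from h import *
import pickle
o=robot.get_obs(); print(o["time"],o["tool_pos"],o["ee_rot"])
s,P=look("top3"); w=robot.snapshot("wrist"); pickle.dump((o,s,w),open("s3.pkl","wb"))
z=P[...,2]
m=((z>.071)&(z<.1)).astype(np.uint8); n,l,st,ce=cv2.connectedComponentsWithStats(m)
for i in range(1,n):
    if st[i,4]>3:
        q=P[l==i].mean(0); d=q[:2]-C; print(st[i,4],ce[i]*7.5,q.round(4),np.hypot(*d).round(4),np.degrees(np.arctan2(d[1],d[0])).round(1))
a=s["image"][150:230,185:265,::-1]; b=w["image"][:,:,::-1]
cv2.imwrite("pics/both3.png",np.hstack([cv2.resize(a,(384,384),interpolation=cv2.INTER_CUBIC),b[:,96:512]]))
```

```text
5.85 [0.54162665 0.23693543 0.18457536] [ 3.14087010e+00 -4.06726889e-04  4.40473403e-01]
22 [248.18181818 191.25      ] [0.5992 0.1106 0.0865] 0.0478 24.1
123 [294.57317073 296.40243902] [0.5554 0.0908 0.0786] 0.0003 -112.4
11 [334.77272727 498.40909091] [0.4698 0.0725 0.0761] 0.0877 -167.8
```

View pics/both3.png

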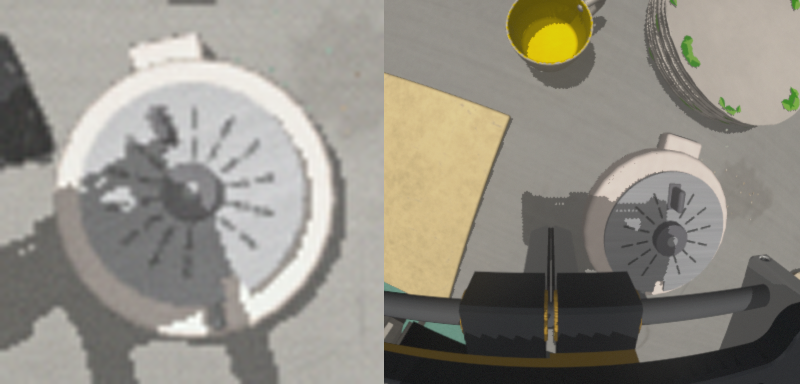

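The tab is at 24° (48 mm radius) and the notch at (230,290) in the left view. It needs about 11–12° more, so I'll go back in and finish the turn.

Run:
```python
from h import *
deltas([pose(25,.036,.075),pose(25,.025,.075)]); print()
arc(25,13.5,6,off=.018,z=.075)
```

```text
[0.001, 0.001, 0.002, 0.0, 10.08, 10.9]
[0.001, 0.001, 0.002, 0.0, 11.18, 10.91]

[0.001, 0.001, 0.035, 0.06, 12.04, 10.91]
[0.001, 0.001, 0.068, 0.11, 12.21, 10.91]
[0.001, 0.001, 0.102, 0.16, 12.38, 10.91]
[0.001, 0.001, 0.135, 0.2, 12.55, 10.91]
[0.001, 0.001, 0.169, 0.23, 12.72, 10.91]
[0.001, 0.001, 0.202, 0.26, 12.89, 10.91]
```

Emit:
move_arm(deltas=[0,0,0,0,5,1,1,0,0,0,0,8,4,1,0,0,0,0,9.8,8,1,0,0,0,0,10.2,10.5,1,0,0,0,0,10.2,11,1,0,0,0,0,10.2,11,1,0,0,0,0,11,11,1,0,0,0,0,11.3,11,1])

```text
time: 6.75
tool_pos: [0.5916, 0.1338, 0.077]
ee_rot: [3.14, -0.004, 0.438]
wrist_force: [-0.3, 0.6, -0.1]
width: 0.0003
finger_force: 0.0
```

Run:
```python
from h import *
o=robot.get_obs(); print(o["time"],o["tool_pos"],o["ee_rot"],o["wrist_force"])
arc(25,13,7,off=.018,z=.075)
```

```text
6.75 [0.59161599 0.13379947 0.07700764] [ 3.1396832  -0.00420357  0.43811005] [-0.32659288  0.60772307 -0.0893692 ]
[0.002, -0.004, 0.032, -0.13, 0.69, 0.2]
[0.002, -0.004, 0.062, -0.08, 0.84, 0.2]
[0.002, -0.004, 0.092, -0.04, 0.99, 0.2]
[0.002, -0.004, 0.121, -0.0, 1.14, 0.2]
[0.002, -0.004, 0.151, 0.03, 1.29, 0.2]
[0.002, -0.004, 0.181, 0.06, 1.45, 0.2]
[0.001, -0.004, 0.211, 0.09, 1.6, 0.2]
```

Then back off in the same call.

Emit:
move_arm(deltas=[0,0,0.032,0,0.7,0,1,0,0,0.06,0,0.85,0,1,0,0,0.09,0,1.0,0,1,0,0,0.12,0,1.15,0,1,0,0,0.15,0,1.3,0,1,0,0,0.18,0,1.45,0,1,0,0,0.205,0.1,1.55,0,1,0,0,0.205,0.1,1.55,0,1])

```text
time: 7.55
tool_pos: [0.597, 0.1201, 0.0742]
ee_rot: [3.141, 0.001, 0.232]
wrist_force: [0.6, 0.5, -0.0]
width: 0.0002
finger_force: 0.5
```

Run:
```python
from h import *
o=robot.get_obs(); print(o["time"],o["tool_pos"],o["ee_rot"],o["wrist_force"])
t=o["tool_pos"][:2]-C; a=o["ee_rot"][2]; print("rad,off",t@[np.cos(a),np.sin(a)],t@[-np.sin(a),np.cos(a)],np.degrees(a))
```

```text
7.55 [0.59703235 0.12013365 0.07417766] [3.14136410e+00 1.13361504e-03 2.31878397e-01] [ 0.58182028  0.50561822 -0.02019231]
rad,off 0.047092902206233925 0.01871222317678979 13.28565347974712
```

Emit:
move_arm(deltas=[0,0,0,0,-1.5,0,1,0,0,0,0,-2,-3,1,0,0,0,0,-4,-7,1,0,0,0,0,-8,-10,1,0,0,0,0,-12,-11,1,0,0,0,0,-16,-11,1,0,0,0,0,-16,-11,1,0,0,0,0,-16,-11,1])

```text
time: 8.35
tool_pos: [0.5597, 0.2771, 0.184]
ee_rot: [3.14, 0.001, 0.235]
wrist_force: [0.0, -0.7, -0.6]
width: 0.0004
finger_force: 0.0
```

Run:
```python
from h import *
import pickle
o=robot.get_obs(); print(o["time"],o["tool_pos"],o["ee_rot"])
s,P=look(); w=robot.snapshot("wrist"); pickle.dump((o,s,w),open("s4.pkl","wb"))
z=P[...,2]
m=((z>.071)&(z<.1)).astype(np.uint8); n,l,st,ce=cv2.connectedComponentsWithStats(m)
for i in range(1,n):
    if st[i,4]>3:
        q=P[l==i].mean(0); d=q[:2]-C; print(st[i,4],ce[i]*7.5,q.round(4),np.hypot(*d).round(4),np.degrees(np.arctan2(d[1],d[0])).round(1))
a=s["image"][150:230,185:265,::-1]; b=w["image"][:,:,::-1]
cv2.imwrite("pics/both4.png",np.hstack([cv2.resize(a,(384,384),interpolation=cv2.INTER_CUBIC),b[:,96:512]]))
```

```text
8.35 [0.5596558  0.27712693 0.18399839] [3.14045953e+00 6.91415023e-04 2.35173988e-01]
21 [266.78571429 184.64285714] [0.602  0.1027 0.0871] 0.0479 14.1
119 [294.26470588 295.52521008] [0.5557 0.091  0.0787] 0.0003 -30.4
9 [335.83333333 497.5       ] [0.4702 0.072  0.077 ] 0.0874 -167.4
```

View pics/both4.png

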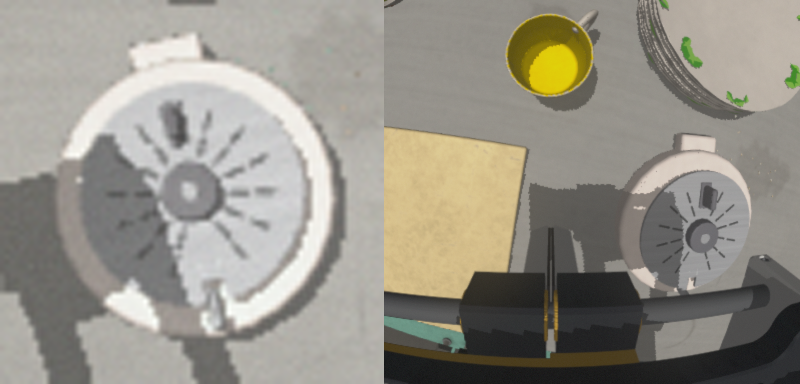

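The tab is at 14.1° and the key line at about 12.5°. The notch is still slightly to the right of the tooth (212,300), so I'll nudge it another 1.7° or so.

Emit:
move_arm(deltas=[0,0,0,0,5,0,1,0,0,0,0,10,1,1,0,0,0,0,12,4,1,0,0,0,0,13.8,8,1,0,0,0,0,14.3,10.5,1,0,0,0,0,14.3,11,1,0,0,0,0,14.3,11,1,0,0,0,0,15,11,1])

```text
time: 9.25
tool_pos: [0.5961, 0.1307, 0.0764]
ee_rot: [3.142, -0.003, 0.234]
wrist_force: [-0.7, 0.6, 0.7]
width: 0.0005
finger_force: 0.0
```

Run:
```python
from h import *
o=robot.get_obs(); print(o["time"],o["tool_pos"],o["ee_rot"],o["wrist_force"])
deltas([pose(13.3,.0187,.075,r=.048),pose(11.4,.0187,.075,r=.048)])
```

```text
9.25 [0.59606978 0.13066296 0.07641148] [ 3.14150337e+00 -3.09639763e-03  2.33740709e-01] [-0.7359685   0.58387378  0.72227976]
[0.0, -0.003, 0.002, -0.06, 1.05, 0.14]
[0.0, -0.003, 0.035, -0.0, 1.21, 0.14]
```

Emit:
move_arm(deltas=[0,0,0.02,0,0.7,0,1,0,0,0.035,0,1.0,0,1,0,0,0.035,0,1.1,0,1,0,0,0.035,0,1.2,0,1,0,0,0.035,0,1.2,0,1,0,0,0.035,0,1.2,0,1])

```text
time: 9.85
tool_pos: [0.5977, 0.1187, 0.0745]
ee_rot: [-3.142, -0.0, 0.198]
wrist_force: [0.6, 1.2, 0.7]
width: 0.0006
finger_force: 0.6
```

Emit:
move_arm(deltas=[0,0,0,0,-1.5,0,1,0,0,0,0,-2,-3,1,0,0,0,0,-4,-7,1,0,0,0,0,-8,-10,1,0,0,0,0,-12,-11,1,0,0,0,0,-16,-11,1,0,0,0,0,-16,-11,1,0,0,0,0,-16,-11,1])

```text
time: 10.65
tool_pos: [0.5654, 0.2764, 0.1837]
ee_rot: [3.14, 0.001, 0.2]
wrist_force: [-0.8, -1.0, -0.5]
width: 0.0001
finger_force: 0.0
```

Run:
```python
from h import *
import pickle
o=robot.get_obs(); print(o["time"],o["tool_pos"],o["ee_rot"])
s,P=look(); w=robot.snapshot("wrist"); pickle.dump((o,s,w),open("s5.pkl","wb"))
z=P[...,2]
m=((z>.071)&(z<.1)).astype(np.uint8); n,l,st,ce=cv2.connectedComponentsWithStats(m)
for i in range(1,n):
    if st[i,4]>3:
        q=P[l==i].mean(0); d=q[:2]-C; print(st[i,4],ce[i]*7.5,q.round(4),np.hypot(*d).round(4),np.degrees(np.arctan2(d[1],d[0])).round(1))
a=s["image"][180:225,200:250,::-1]; b=w["image"][150:310,320:470,::-1]
cv2.imwrite("pics/both5.png",np.hstack([cv2.resize(a,(400,427),interpolation=cv2.INTER_CUBIC),cv2.resize(b,(400,427),interpolation=cv2.INTER_CUBIC)]))
deltas([pose(13.4,0,.10,r=0)])
```

```text
10.65 [0.56543558 0.27641719 0.18372265] [3.14037537e+00 1.30535236e-03 2.00201937e-01]
20 [268.875 183.375] [0.6023 0.1017 0.0889] 0.0479 12.8
121 [293.98760331 295.41322314] [0.5558 0.0911 0.0784] 0.0003 -0.5
10 [333.75 498.  ] [0.47   0.0729 0.0772] 0.0875 -168.0
[0.001, 0.001, -0.037, -4.63, 17.78, 8.4]
```

View pics/both5.png

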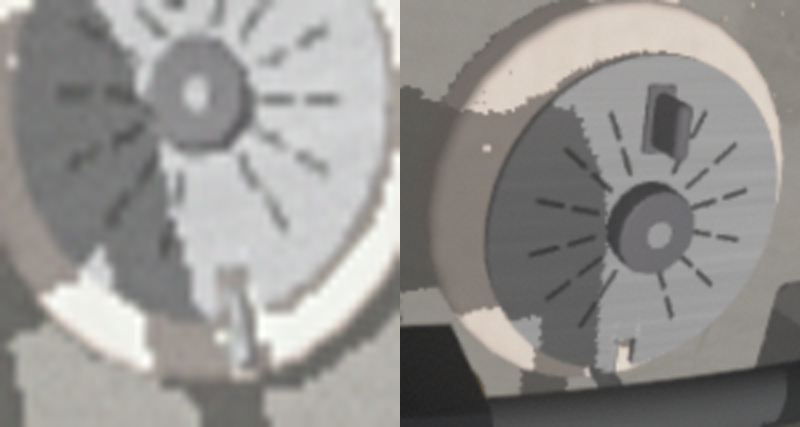

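The tab is at 12.8° and the key at 12.2°, and the tooth (235,310) stands inside the notch. Now I'll go over the boss and press.

Emit:
move_arm(deltas=[0,0,0,-1,5,0,1,0,0,0,-2.5,10,0,1,0,0,0,-4,14,0,1,0,0,0,-4.6,17.8,0,1,0,0,0,-4.6,17.8,3,1,0,0,0,-4.6,17.8,6,1,0,0,0,-4.6,17.8,8.4,1,0,0,0,-4.6,17.8,8.4,1])

```text
time: 11.55
tool_pos: [0.553, 0.0898, 0.0958]
ee_rot: [-3.141, 0.009, 0.195]
wrist_force: [-0.1, 0.1, -0.2]
width: 0.0005
finger_force: 0.0
```

Run:
```python
from h import *
o=robot.get_obs(); print(o["time"],o["tool_pos"],o["ee_rot"],o["wrist_force"])
deltas([pose(12,0,.062,r=0)])
```

```text
11.55 [0.55296515 0.08981324 0.09576126] [-3.14081981  0.00948813  0.19501363] [-0.13068569  0.07462513 -0.23725912]
[-0.001, 0.009, -0.014, 0.31, -0.07, 3.37]
```

Emit:
move_arm(deltas=[0,0,0,0,0,0.8,1,0,0,0,0,0,1.4,1,0,0,0,0,0,1.8,1,0,0,0,0,0,2.1,1,0,0,0,0,0,2.4,1,0,0,0,0,0,2.6,1])

```text
time: 12.15
tool_pos: [0.5567, 0.0918, 0.0756]
ee_rot: [3.141, -0.001, 0.198]
wrist_force: [-1.6, -0.2, 4.2]
width: 0.0006
finger_force: 2.4
```

Emit:
move_arm(deltas=[0,0,0,0,0,0.2,1,0,0,0,0,0,0.4,1,0,0,0,0,0,0.6,1,0,0,0,0,0,0.7,1,0,0,0,0,0,0.7,1])

```text
time: 12.65
tool_pos: [0.5567, 0.0918, 0.0674]
ee_rot: [3.142, -0.001, 0.198]
wrist_force: [0.7, 0.7, 3.4]
width: 0.0001
finger_force: 1.8
```

Emit:
move_arm(deltas=[0,0,0,0,0,0.2,1,0,0,0,0,0,0.4,1,0,0,0,0,0,0.6,1,0,0,0,0,0,0.7,1,0,0,0,0,0,0.7,1])

```text
time: 13.15
tool_pos: [0.5567, 0.0918, 0.0632]
ee_rot: [3.141, -0.002, 0.198]
wrist_force: [-4.8, 0.8, 14.4]
width: 0.0005
finger_force: 7.4
```

The force jumped to 14 N at z = 0.063, so it has reached bottom. I'll lift straight up, withdraw and check.

Emit:
move_arm(deltas=[0,0,0,0,0,0.1,1,0,0,0,0,0,0.1,1,0,0,0,0,0,-2,1,0,0,0,0,0,-6,1,0,0,0,0,0,-11,1,0,0,0,0,-5,-13,1,0,0,0,0,-10,-13,1,0,0,0,0,-15,-13,1])

```text
time: 13.95
tool_pos: [0.5272, 0.2362, 0.1904]
ee_rot: [3.141, -0.0, 0.196]
wrist_force: [0.1, 0.8, -0.5]
width: 0.0003
finger_force: 0.0
```

Emit:
move_arm(deltas=[0,0,0,0,-4,0,1,0,0,0,0,-4,0,1,0,0,0,0,-4,0,1])

```text
time: 14.25
tool_pos: [0.5187, 0.2747, 0.1886]
ee_rot: [3.14, 0.003, 0.2]
wrist_force: [-0.6, 0.2, 0.4]
width: 0.0003
finger_force: 0.0
```

Run:
```python
from h import *
import pickle
o=robot.get_obs(); print(o["time"],o["tool_pos"],o["wrist_force"])
s,P=look("top6"); z=P[...,2]
a,_=pickle.load(open("s0.pkl","rb")); P0=pts(a)[150:230,185:265]
d=np.hypot(*(P[...,:2]-C).transpose(2,0,1))
for X in (P0,P):
    d=np.hypot(*(X[...,:2]-C).transpose(2,0,1)); print("boss z",np.median(X[...,2][d<.012]),"plate z",np.median(X[...,2][(d>.03)&(d<.065)]))
m=((z>.066)&(z<.1)).astype(np.uint8); n,l,st,ce=cv2.connectedComponentsWithStats(m)
for i in range(1,n):
    if st[i,4]>3:
        q=P[l==i].mean(0); e=q[:2]-C; print(st[i,4],q.round(4),np.hypot(*e).round(4),np.degrees(np.arctan2(e[1],e[0])).round(1))
for n,(u,v) in dict(cup=(159,146),shaker=(338,238),dish=(334,193)).items():
    D=np.abs(s["image"].astype(int)-a["image"])[v-20:v+20,u-20:u+20].sum(2); print(n,(D>90).sum())
```

```text
14.25 [0.51868649 0.27472468 0.18855818] [-0.63563665  0.21407241  0.43605039]
boss z 0.0785188174098923 plate z 0.06502336354306659
boss z 0.06413902475125943 plate z 0.04983963417796322
18 [0.6028 0.1019 0.0735] 0.0485 12.8
11 [0.4698 0.0725 0.0762] 0.0877 -167.8
cup 11
shaker 0
dish 0
```

View pics/top6.png

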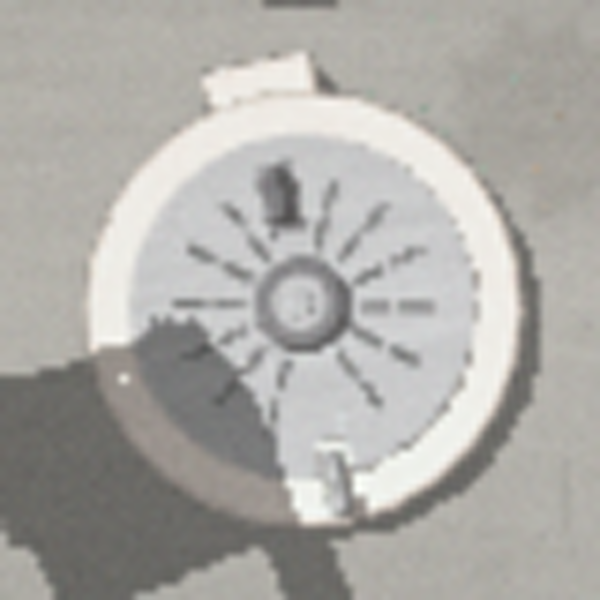

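The disc has dropped about 15 mm, with the notch round the tooth at (335,470). The arm is clear and the loose items show no change in position.

```bash
python3 -c "
from bench import robot
print(robot.close_job())"
```

```text
the job is handed in; nothing more can be done
None
```

I handed the job in at about 14 s: the disc is seated (about 15 mm down by depth image) with its notch round the key, the cup, shaker and dish look unmoved in the top view, and the arm is clear; no verdict came back.

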